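# Slide the cover along the rail into the corner pocket of the loading nest

## Task

With your fingertips, push the grey cover across the loading nest until its long side lies flush against the steel rail, before it reaches the pocket; then push it along the rail into the corner pocket until it is fully home, against both the rail and the end stop. Only push it, never pinch it up, lift it or tip it, and leave the cups and the other things standing about as they are.

Things in the scene. Friction and masses are not known exactly. Their poses are not given: they have to be found in the camera images.
- nest: Loading nest, fixed to the worktop (pushing does not move it): grey base plate 160 x 250 x 10 mm (x, y, z). Origin: centre of the plate's underside, on the worktop. z up; +x to the rail (roughly away from the robot); +y along the rail, away from the pocket. Rail, end stop and keeper bar stand on the plate and form the corner pocket, 56 mm wide, 55 mm deep, open above and to +y.
- rail (a point): Mid-length of the steel rail's inner face, at plate level: nest frame (68, 0, 10) mm. The rail runs the plate's whole far side, parallel to nest y, 12 mm thick, 20 mm above the plate. Same axes as the nest.
- end_stop (a point): Inner corner of rail and steel end stop, at plate level: nest frame (68, -113, 10) mm. The stop's inner face lies at nest y = -113 mm and runs from the rail to nest x = 2 mm; 12 mm thick, 20 mm above the plate.
- keeper (a point): Tip of the blue keeper bar's rounded nose, at plate level: nest frame (7, -58, 10) mm, beside the pocket's mouth. The bar is 10 mm thick (nest x 2 to 12 mm), 14 mm above the plate, parallel to the rail, from here to the end stop.
- home (a point): Where the cover's origin lies when home in the pocket: nest frame (42, -69, 10) mm. The cover then touches rail and end stop, has 4 mm slack to the keeper and sticks 33 mm out of the mouth.
- cover: Light grey moulded cover, a closed box 52 x 88 x 24 mm (x, y, z), about 45 g, loose on the nest's plate on the robot's side of the rail, turned up to 0.5 rad from the rail's direction. It slides freely. Origin: centre of its underside; y is its long axis, z up. Either end may lead into the pocket.
- cup_near: Turned aluminium cup, 36 mm diameter, 43 mm tall, standing loose on the nest's plate in front of (on the robot's side of) the pocket's keeper bar; a bystander, to be left alone. Origin: centre of its foot.
- cup_left: Turned aluminium cup, 36 mm diameter, 43 mm tall, loose on the worktop beyond the nest; bystander. Origin: centre of its foot.
- cup_right: Turned aluminium cup, 36 mm diameter, 43 mm tall, loose on the worktop beyond the nest; bystander. Origin: centre of its foot.
- threadlock: Small red bottle with white cap, 34 x 32 x 98 mm, standing loose beyond the nest; bystander. Origin: centre of its foot.
- tape_measure: Yellow tape measure, 36 x 80 x 62 mm, standing loose beyond the nest's right end; bystander. Origin: centre of its underside.
- marker: Marker pen, 15 x 130 x 15 mm, white with black cap, lying loose beyond the nest; bystander. Origin: centre of its underside.

How it is judged:
On the way, in this order (a step that is already met when the one before it is completed fails the run):
1. the cover lies flush against the rail (within 3 mm and 0.06 rad), its nose still short of the pocket (x of cover in the frame of nest above 0.039 m and angle between the y axis of cover and the y axis of nest, either way round below 0.06 rad and y of cover in the frame of nest above -0.012 m), for 0.1 s.
2. the cover, still against the rail (within 3 mm and 0.06 rad), has slid with its nose into the pocket (x of cover in the frame of nest above 0.039 m and angle between the y axis of cover and the y axis of nest, either way round below 0.06 rad and y of cover in the frame of nest below -0.025 m), for 0.1 s.
At the end, for the whole second after the job is handed in: The cover lies flat and still on the plate, home in the corner pocket: within 3 mm of the end stop, within 3 mm of the rail and within 0.06 rad of parallel to it (x of cover in the frame of nest above 0.039 m and angle between the y axis of cover and the y axis of nest, either way round below 0.06 rad and y of cover in the frame of nest below -0.066 m and z of cover in the frame of nest below 0.013 m and angle between cover's own z axis and vertical below 0.05 rad and linear speed of cover below 0.01 m/s); the robot touches nothing.
It fails at once if the cover is lifted more than 6 mm off the plate or tipped more than 0.2 rad (z of cover in the frame of nest above 0.016 m or angle between cover's own z axis and vertical above 0.2 rad).
It fails at once if a bystander is shifted more than 15 mm, or a cup, the bottle or the tape measure is tipped over (distance of any of cup_near, cup_left, cup_right, threadlock, tape_measure, marker from where it was at the start of the episode above 0.015 m or angle between any of cup_near, cup_left, cup_right, threadlock, tape_measure's own z axis and vertical above 0.4 rad).
It also fails if it takes over 45 s, if anything falls off the work surface, if the arm or the gripper's body presses on something with over 40 N, if the wrist force passes 120 N, or if a joint passes its speed limit or range.

## Robot

A 6-joint arm with a two-finger parallel gripper is mounted at the origin on a cart in front of the work surface, level with it; the furniture and walls round the work are solid. World frame = base frame: x ahead of the robot, y to its left, z up, the work surface at z = 0. Lengths are in m, angles in rad, forces in N, time in s.
With the tool pointing down it reaches from about 0.35 to 0.775 m from the base axis. Payload 7.3 kg.
Tool frame: the origin (TCP) lies at the very end of the fingers, on their centre line; the grasp point (between the pads) lies 19 mm behind it; z points along the fingers, y is the line along which they close (so a half turn about z gives the same grasp; the last joint's range is limited). The gripper opens to 92 mm and grips with 3 to 60 N. Pads are 19 mm wide; open, the fingers measure 130 mm over their backs; the gripper's body (75 mm by 190 mm) begins 47 mm behind the grasp point.
Start: joints at [0.958, 0.342, 1.524, -0, 1.275, -0.146], TCP at [0.236, 0.469, 0.192] pointing down, gripper open.
Joint ranges: [-2.53, 2.53], [-0.77, 2.02], [0.04, 2.7], [-1, 4.14], [0.28, 2.66], [-3.11, 3.11]. Speed limits (rad/s): [2.57, 2.57, 3.14, 3.14, 3.14, 3.14].

## Interface

Orientations are given as [roll, pitch, yaw] about the fixed x, y, z axes, in that order (R = Rz(yaw) Ry(pitch) Rx(roll)).
In Python, from cell import * gives the robot as it stands.
- The arm moves only by the tool step_arm, never from a script. Its argument "commands" is a list of rows, each a list of 7 numbers: the opening, from 0 (shut) to 1 (fully open), then the shift along the world's x, y, z in cm, then the turn, a rotation vector about the world's x, y, z in rad. A call has 1 to 5 rows; each row is the pose to reach, as a shift and turn from the pose commanded when the call began; what a row does not reach only later rows make up. A row lasts 1/12 s, in which the tool goes at most 41.7 mm and 7.16 degrees, less where a joint would pass 70% of its speed; a pose out of reach is approached as far as the arm can. A call with a gripper value outside its range is refused whole. The fingers move at their own pace and stop on an object; "grip_force" is the grip in N (left out, the last holds). Time passes only in rows, so rows that repeat a pose let the fingers close. It gives the time, the measured TCP pose, the force, the opening and the grip force at its end, in the units of the state.
- observe(): the state, without advancing time (a new reading comes with each control period).
- read_camera(name): name is "side" or "top"; returns the picture (384x512x3 uint8, red, green, blue); there is no depth.
- camera_model(name): a dict with "vfov" (degrees; the focal length in pixels is half the picture's height over the tangent of half this angle, whatever the lens; pixels are square), "cx", "cy" (the principal point, pixels), "world_to_cam" (4x4, takes a point from world to camera coordinates). Camera axes: x right, y up, looking along -z (the intrinsics and any distortion apply to the point x, -y, -z); pixel columns grow to the right and rows downward; lengths in m; the calibration is good to about 2 mm. A picture is of the moment at which its call begins. camera_model takes no time and is no camera call.
- hand_in(): hands the job in; it is judged then, once.
The state is a dict: "time": time; "qpos": joint angles; "qvel": joint speeds; "joint_efforts": joint torques, N m; "tool_pos": TCP position; "tool_rot": TCP orientation; "contact_force": force on the tool from outside, world axes, zero at the start; "torque": the same for the moment, N m; "opening": finger opening in m; "grip_force": force on a finger pad.
Only numpy, scipy, OpenCV 4.12 (cv2) and the standard library are available. Lean on these libraries where they do the work, as an engineer would, in place of code of your own. Each camera call takes 0.05 s, during which the arm holds its last target. There are 200 camera calls.

## Working session

There is one attempt and no reset: what is moved stays moved. The work goes in short steps, Python scripts to look and compute and a tool call to move; the robot and the scene stay as the last step left them, time stands still between calls to the robot, and variables do not carry over. Pictures are saved under pics/ and viewed, at most 10 in all, crops included, and the job is handed in when it is done.

Besides the shell and the picture viewer there is one more tool, called after ">>>" as name([rows], argument=value, ...), one row to a line, values as JSON. step_arm: Moves the arm, as the interface text tells. Its arguments: {"type":"object","properties":{"commands":{"type":"array"},"grip_force":{"type":"number"}},"required":["commands"]}

```bash
ls; mkdir -p pics; python3 - <<'E'
from cell import *
import cv2
for n in ("top","side"):
    cv2.imwrite(f"pics/{n}0.png",cv2.resize(read_camera(n)[:,:,::-1],None,fx=1.5,fy=1.5))
    print(n,camera_model(n))
s=observe();print(s["time"],s["tool_pos"],s["tool_rot"],s["opening"])
E
```

```text
pics
top {'vfov': 49.93280286690306, 'cx': 253.16939882495822, 'cy': 187.81719798391535, 'world_to_cam': array([[ 5.68507428e-04, -9.99996784e-01, -2.47163058e-03,
         1.60794379e-01],
       [ 9.92834500e-01,  2.69081698e-04,  1.19497209e-01,
        -5.61361708e-01],
       [-1.19496159e-01, -2.52185516e-03,  9.92831460e-01,
        -8.32323771e-01],
       [ 0.00000000e+00,  0.00000000e+00,  0.00000000e+00,
         1.00000000e+00]])}
side {'vfov': 45.97787917489524, 'cx': 253.3843893581449, 'cy': 188.26248582941548, 'world_to_cam': array([[-0.99986429, -0.00822949, -0.01427188,  0.58332941],
       [-0.00447155, -0.69821387,  0.71587527,  0.06367833],
       [-0.01585612,  0.71584193,  0.69808231, -1.06901377],
       [ 0.        ,  0.        ,  0.        ,  1.        ]])}
0.1 [0.23603387 0.46849744 0.19122706] [-3.14026246e+00 -1.59511313e-04  2.67476818e+00] 0.09139215057148463
```

View pics/top0.png

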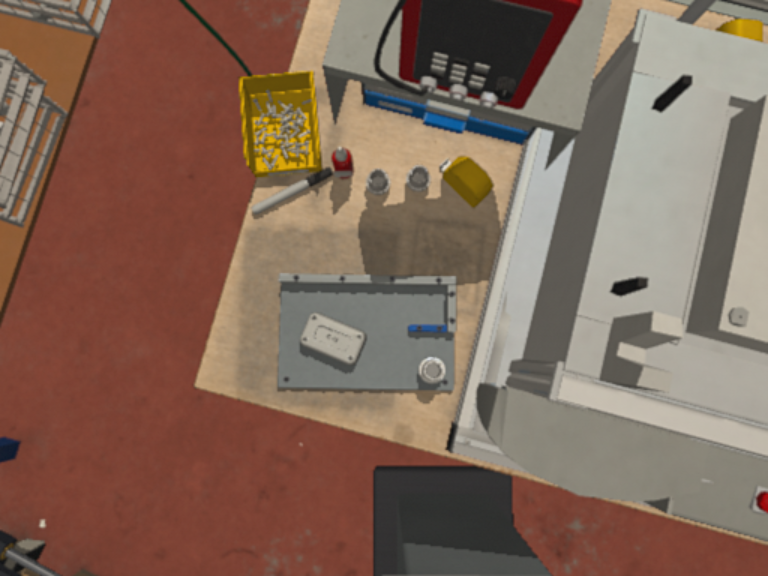

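View pics/side0.png

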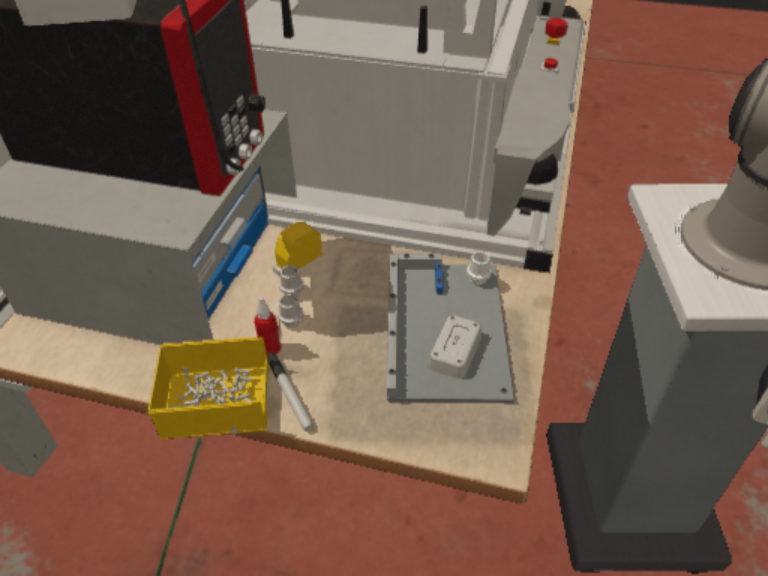

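The top view shows the nest at about x 280–455, y 275–390 (1.5x pixels). The cover is centred near (333,339), the keeper at (428,328) and cup_near at (431,370). I'll zoom in to measure.

```bash
cat > h.py <<'E'
from cell import *
import numpy as np, cv2
def ray(n,uv):
    m=camera_model(n); f=192/np.tan(np.radians(m["vfov"]/2)); T=m["world_to_cam"]; R=T[:3,:3]
    d=R.T@np.array([(uv[0]-m["cx"])/f,-(uv[1]-m["cy"])/f,-1]); return -R.T@T[:3,3], d
def at(n,uv,z):
    o,d=ray(n,uv); return o+d*(z-o[2])/d[2]
def proj(n,p):
    m=camera_model(n); f=192/np.tan(np.radians(m["vfov"]/2)); T=m["world_to_cam"]
    c=T[:3,:3]@np.asarray(p)+T[:3,3]; return np.array([m["cx"]-f*c[0]/c[2],m["cy"]+f*c[1]/c[2]])
E
python3 - <<'E'
from h import *
im=read_camera("top")[:,:,::-1]
c=cv2.resize(im[175:270,178:312],None,fx=5.9,fy=5.9,interpolation=cv2.INTER_CUBIC)
cv2.imwrite("pics/top1.png",c)
# light cover top blob
hsv=cv2.cvtColor(im,cv2.COLOR_BGR2HSV)
m=((im.min(2)>140)).astype(np.uint8); m[:, :190]=0;m[:,260:]=0;m[:200]=0;m[262:]=0
cs,_=cv2.findContours(m,cv2.RETR_EXTERNAL,cv2.CHAIN_APPROX_NONE)
for k in cs:
    if cv2.contourArea(k)>100:print(cv2.minAreaRect(k),[np.round(at("top",p,.034),3).tolist() for p in cv2.boxPoints(cv2.minAreaRect(k))])
E
```

```text
((221.17750549316406, 224.57395935058594), (37.69231414794922, 21.07692527770996), 22.61986541748047) [[0.479, 0.272, 0.034], [0.52, 0.256, 0.034], [0.489, 0.183, 0.034], [0.449, 0.2, 0.034]]
```

View pics/top1.png

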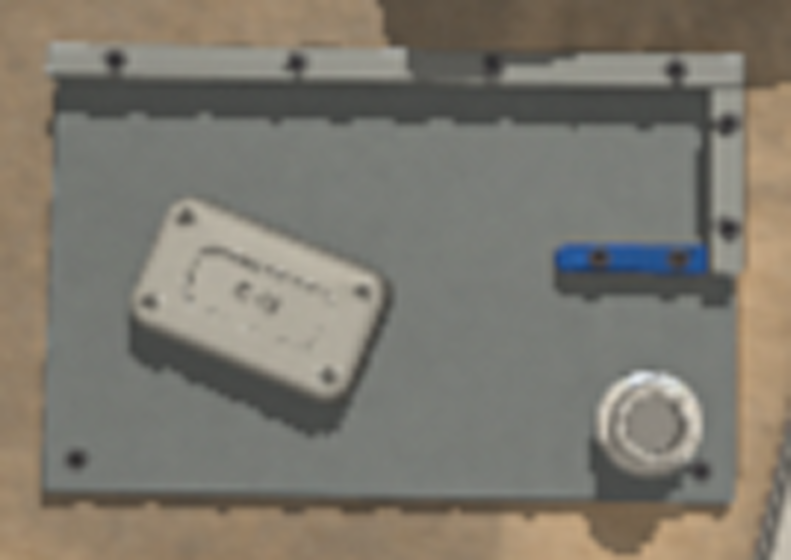

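The crop shows the plate's near corners at (43,491) and (732,499), and the rail's inner top edge from (47,77) to the stop corner (711,87). The keeper nose is at (555,258), cup_near's top centre at (650,423). The cover is a rounded box from about (135,200) to (388,402).

```bash
python3 - <<'E'
from h import *
P=dict(nl=(43,490,.01),nr=(732,498,.01),railL=(47,77,.03),corner=(711,87,.03),stopend=(711,272,.03),nose=(555,258,.024),cup=(650,423,.043),cov1=(262,299,.034))
W={}
for k,(u,v,z) in P.items():
    W[k]=at("top",((u+.5)/5.9-.5+178,(v+.5)/5.9-.5+175),z); print(k,W[k].round(4))
N=dict(nl=(-80,125),nr=(-80,-125),railL=(68,125),corner=(68,-113),stopend=(2,-113),nose=(7,-58))
A=np.array([N[k] for k in N],float)/1000; B=np.array([W[k][:2] for k in N])
a=A-A.mean(0); b=B-B.mean(0)
th=np.arctan2((a[:,0]*b[:,1]-a[:,1]*b[:,0]).sum(),(a*b).sum()); R=np.array([[np.cos(th),-np.sin(th)],[np.sin(th),np.cos(th)]])
t=B.mean(0)-R@A.mean(0); print("nest",t,th,"res mm",((A@R.T+t-B)*1000).round(1).tolist())
for k in("cup","cov1"): print(k,(R.T@(W[k][:2]-t)*1000).round(1))
# check in side view: project predicted corners
im=read_camera("side")[:,:,::-1].copy()
im=cv2.resize(im[150:280,240:360],None,fx=5,fy=5,interpolation=cv2.INTER_CUBIC)
for n,z in [((-80,125),10),((-80,-125),10),((68,125),30),((68,-113),30),((2,-113),30),((7,-58),24)]:
    w=R@(np.array(n)/1000)+t; p=proj("side",[*w,z/1000]); q=((p-[240,150]+.5)*5).astype(int); cv2.circle(im,tuple(map(int,q)),3,(0,0,255),-1)
c=np.array([.4843,.2278]);al=0
pts=W["cov1"][:2]
cv2.circle(im,tuple(map(int,((proj("side",[*pts,.034])-[240,150]+.5)*5))),3,(0,255,0),-1)
cv2.imwrite("pics/side1.png",im[:600])
E
```

```text
nl [0.4153 0.3056 0.01  ]
nr [0.4126 0.0585 0.01  ]
railL [0.5621 0.3038 0.03  ]
corner [0.5586 0.0663 0.03  ]
stopend [0.4926 0.0671 0.03  ]
nose [0.4978 0.1221 0.024 ]
cup [0.4399 0.0903 0.043 ]
cov1 [0.4829 0.2258 0.034 ]
nest [0.49276051 0.18035587] -0.01595606150132775 res mm [[-0.5, 1.1], [-1.9, -1.9], [0.6, 0.5], [0.4, -0.0], [0.3, 0.2], [1.0, 0.2]]
cup [-51.4 -90.9]
cov1 [-10.6  45.2]
```

View pics/side1.png

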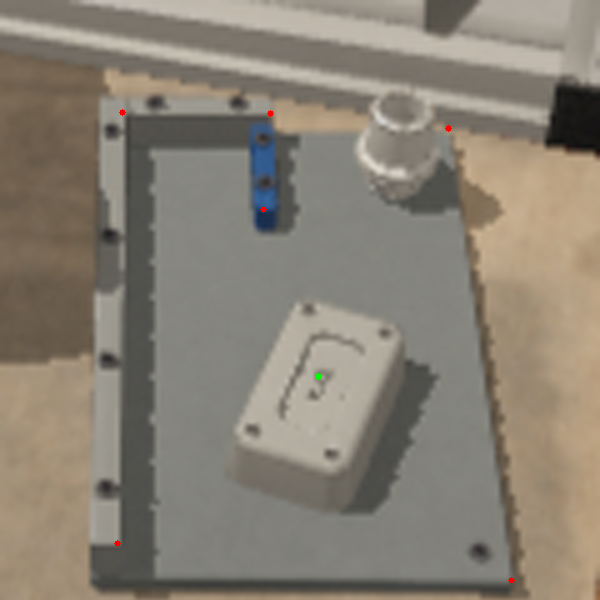

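Side-view reprojection of the nest agrees to about 1–2 mm: nest origin is (0.493, 0.180), yaw −0.016. The cover sits at nest (−11, 45), turned −0.385. Plan: push its near side with both fingertips parallel to the rail, then push its end with closed fingers.

>>> step_arm([
  [0.43, 3.8, -4.9, -2, 0, 0, 0.12],
  [0.43, 7.5, -9.7, -4, 0, 0, 0.24],
  [0.43, 11, -14.5, -6, 0, 0, 0.36],
  [0.43, 14.8, -19.3, -8, 0, 0, 0.452],
  [0.43, 18.5, -24.2, -10, 0, 0, 0.452],
])

```text
time: 0.62
tool_pos: [0.3492, 0.3213, 0.1309]
tool_rot: [3.141, 0.0, 3.134]
contact_force: [-0.2, 0.7, 0.1]
opening: 0.0631
grip_force: 0.0
```

>>> step_arm([
  [0.43, 0, 0, 0, 0, 0, 0],
  [0.43, 0, 0, 0, 0, 0, 0],
])

```text
time: 0.78
tool_pos: [0.3494, 0.3208, 0.1306]
tool_rot: [-3.141, -0.002, 3.122]
contact_force: [-0.1, 1.2, -0.5]
opening: 0.0494
grip_force: 0.0
```

>>> step_arm([
  [0.43, 2, -2.8, -1, 0, 0, 0],
  [0.43, 4, -5.2, -2, 0, 0, 0],
  [0.43, 6, -7.6, -3, 0, 0, 0],
  [0.43, 7.1, -9.4, -4, 0, 0, 0],
  [0.43, 7.1, -9.4, -6, 0, 0, 0],
])

```text
time: 1.2
tool_pos: [0.423, 0.2278, 0.0726]
tool_rot: [3.14, 0.005, 3.125]
contact_force: [0.8, 0.9, -0.8]
opening: 0.0394
grip_force: 0.0
```

```bash
python3 - <<'E'
from h import *
im=read_camera("top")[:,:,::-1]
a=cv2.resize(im[160:270,178:312],None,fx=3,fy=3)
b=cv2.resize(read_camera("side")[150:280,240:370,::-1],(390,330))
cv2.imwrite("pics/c2.png",np.hstack([a,b])); print(observe()["tool_pos"])
E
```

```text
[0.41812037 0.22839254 0.06947771]
```

View pics/c2.png

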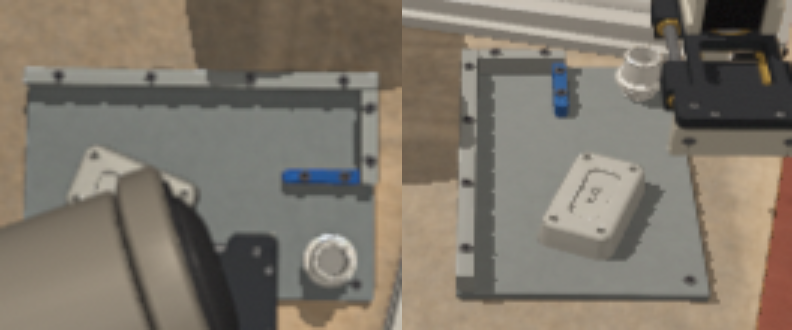

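The gripper is on the robot's side of the cover and clear of it. The cover has not moved. Now I'll lower the fingers and push.

>>> step_arm([
  [0.43, 0, 0, -2.5, 0, 0, 0],
  [0.43, 0, 0, -4.5, 0, 0, 0],
  [0.43, 0, 0, -5.4, 0, 0, 0],
  [0.43, 0, 0, -5.4, 0, 0, 0],
  [0.43, 0, 0, -5.4, 0, 0, 0],
])

```text
time: 1.72
tool_pos: [0.4197, 0.2294, 0.018]
tool_rot: [3.141, 0.0, 3.128]
contact_force: [0.7, -0.4, -0.3]
opening: 0.0396
grip_force: 0.0
```

>>> step_arm([
  [0.43, 0.5, 0, 0, 0, 0, 0],
  [0.43, 1, 0, 0, 0, 0, 0],
  [0.43, 1.5, 0, 0, 0, 0, 0],
  [0.43, 2, 0, 0, 0, 0, 0],
  [0.43, 2.5, 0, 0, 0, 0, 0],
])

```text
time: 2.13
tool_pos: [0.4457, 0.2284, 0.0177]
tool_rot: [3.141, 0.001, 3.126]
contact_force: [-0.4, 1.0, -0.3]
opening: 0.0396
grip_force: 0.0
```

>>> step_arm([
  [0.43, 0.5, 0, 0, 0, 0, 0],
  [0.43, 1, 0, 0, 0, 0, 0],
  [0.43, 1.5, 0, 0, 0, 0, 0],
  [0.43, 2, 0, 0, 0, 0, 0],
  [0.43, 2.5, 0, 0, 0, 0, 0],
])

```text
time: 2.55
tool_pos: [0.4702, 0.2284, 0.0172]
tool_rot: [3.142, -0.0, 3.127]
contact_force: [-0.7, -1.0, 1.5]
opening: 0.0396
grip_force: 0.0
```

```bash
python3 - <<'E'
from h import *
im=read_camera("top")[:,:,::-1]
a=cv2.resize(im[160:270,178:312],None,fx=3,fy=3)
b=cv2.resize(read_camera("side")[150:280,240:370,::-1],(390,330))
cv2.imwrite("pics/c3.png",np.hstack([a,b])); print(observe()["tool_pos"])
E
```

```text
[0.47065688 0.22838756 0.01721199]
```

View pics/c3.png

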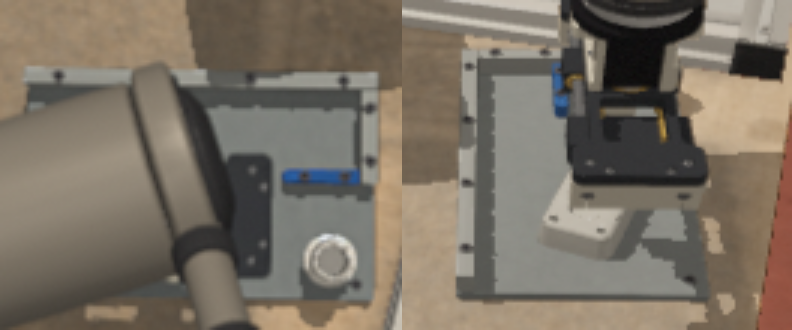

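The arm now hides most of the cover from the top camera. I'll zoom the side view to see what the cover has done.

```bash
python3 - <<'E'
from h import *
b=cv2.resize(read_camera("side")[180:265,265:355,::-1],None,fx=6,fy=6,interpolation=cv2.INTER_CUBIC)
cv2.imwrite("pics/c4.png",b)
for p in [(.4706,.2284,.0172),(.4706,.2484,.0172),(.4706,.2084,.0172)]: print((proj("side",p)-[265,180])*6)
E
```

```text
[263.8448423  307.51611056]
[268.72644455 354.44705926]
[259.1159552  262.05334108]
```

View pics/c4.png

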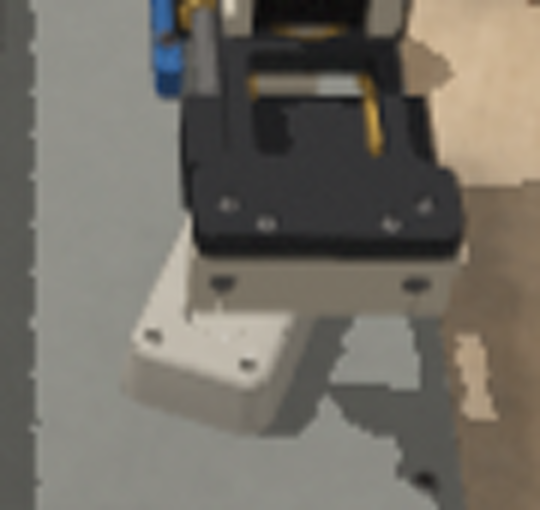

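The cover's lid screws have not moved, at (152,336) and (247,364) in this crop. By my estimate the fingers should have touched it by now. I'll check the gripper's projection against both pictures.

```bash
python3 - <<'E'
from h import *
s=observe(); print({k:np.round(s[k],3).tolist() for k in("tool_pos","qpos","contact_force","torque")})
for z in(.083,.1,.13):
  for dx in(-.0375,.0375):
    for y in(.228+.095,.228-.095):
      p=(.4706+dx,y,z); print(z,dx,round(y,3),"side",((proj("side",p)-[265,180]+.5)*6).round(),"top",((proj("top",p)-[178,160]+.5)*3).round())
for y in (.248,.267,.208,.189):
  print(y,((proj("side",(.4706,y,.0172))-[265,180]+.5)*6).round())
im=read_camera("top")[:,:,::-1]
side=read_camera("side")[:,:,::-1]
a=cv2.imread("pics/side1.png")
b=cv2.resize(side[150:270,240:360],None,fx=5,fy=5,interpolation=cv2.INTER_CUBIC)
# displacement of the visible +y end via template matching on before picture
t=b[400:520,225:335]; r=cv2.matchTemplate(a,t,cv2.TM_CCOEFF_NORMED); print(cv2.minMaxLoc(r)[1::2])
E
```

```text
{'tool_pos': [0.47, 0.228, 0.017], 'qpos': [0.305, 0.545, 1.747, 0.0, 0.85, -1.25], 'contact_force': [0.652, 0.854, -0.025], 'torque': [0.048, 0.048, 0.064]}
0.083 -0.0375 0.323 side [439. 413.] top [-23. 272.]
0.083 -0.0375 0.133 side [369. -31.] top [270. 272.]
0.083 0.0375 0.323 side [180. 413.] top [-20. 156.]
0.083 0.0375 0.133 side [148. -30.] top [270. 157.]
0.1 -0.0375 0.323 side [446. 376.] top [-28. 273.]
0.1 -0.0375 0.133 side [374. -68.] top [271. 273.]
0.1 0.0375 0.323 side [182. 376.] top [-25. 155.]
0.1 0.0375 0.133 side [150. -67.] top [270. 155.]
0.13 -0.0375 0.323 side [458. 307.] top [-39. 274.]
0.13 -0.0375 0.133 side [ 383. -136.] top [272. 275.]
0.13 0.0375 0.323 side [188. 308.] top [-35. 152.]
0.13 0.0375 0.133 side [ 154. -135.] top [272. 152.]
0.248 [272. 356.]
0.267 [276. 402.]
0.208 [262. 264.]
0.189 [258. 222.]
(0.8938029408454895, (225, 400))
```

```bash
python3 - <<'E'
from h import *
for nm,x,zs in(("c2",.4181,(.136,.16,.18)),("c3",.4706,(.083,.127))):
  for z in zs:
    print(nm,z,[((proj("side",(x+d,.323,z))-[240,150]+.5)*[3,330/130]+[402,0]).round().tolist() for d in(-.0375,.0375)])
a=cv2.imread("pics/c2.png")[:,402:];b=cv2.imread("pics/c3.png")[:,402:]
cv2.imwrite("pics/z.png",cv2.resize(np.hstack([a[:,150:],b[:,100:]]),None,fx=1.45,fy=1.45))
E
```

```text
c2 0.136 [[803.0, 200.0], [667.0, 200.0]]
c2 0.16 [[811.0, 175.0], [671.0, 176.0]]
c2 0.18 [[817.0, 154.0], [675.0, 154.0]]
c3 0.083 [[696.0, 251.0], [567.0, 251.0]]
c3 0.127 [[706.0, 209.0], [571.0, 209.0]]
```

The pictures put the gripper about 40 mm higher above the plate than the reported pose does, and the cover was passed over untouched. I'll back off along the same path and look from the side.

>>> step_arm([
  [0.43, -1.5, 0, 0, 0, 0, 0],
  [0.43, -3, 0, 0, 0, 0, 0],
  [0.43, -4.5, 0, 0, 0, 0, 0],
  [0.43, -5.4, 0, 0, 0, 0, 0],
  [0.43, -5.4, 0, 0, 0, 0, 0],
])

```text
time: 3.22
tool_pos: [0.4136, 0.2283, 0.0172]
tool_rot: [-3.141, -0.002, 3.128]
contact_force: [-0.2, -0.1, 1.2]
opening: 0.0395
grip_force: 0.0
```

```bash
python3 - <<'E'
from h import *
s=observe(); print(s["tool_pos"],s["opening"],s["contact_force"])
b=cv2.resize(read_camera("side")[150:270,260:390,::-1],None,fx=6,fy=5,interpolation=cv2.INTER_CUBIC)
for dy in(-.039,-.02,.02,.039): cv2.circle(b,tuple(int(v) for v in (proj("side",s["tool_pos"]+[0,dy,0])-[260,150]+.5)*[6,5]),3,(0,0,255),-1)
cv2.imwrite("pics/c5.png",b)
E
```

```text
[0.41360766 0.22832271 0.01721267] 0.039502486912225014 [-0.16421633 -0.1366064   1.19057898]
```

View pics/c5.png

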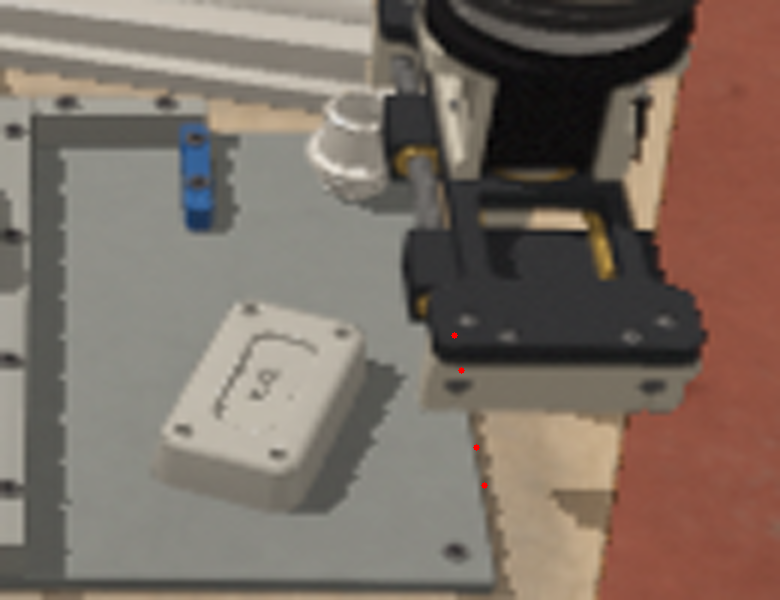

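The projected fingertips (red dots, (454,335) to (484,486)) show no fingers there. So the real tips sit well above the reported TCP, hidden behind the gripper's front bar. I'll find the plate by touch in small downward steps, clear of the cover.

>>> step_arm([
  [0.43, 0.8, 0, -0.4, 0, 0, 0],
  [0.43, 0.8, 0, -0.8, 0, 0, 0],
  [0.43, 0.8, 0, -1.1, 0, 0, 0],
  [0.43, 0.8, 0, -1.4, 0, 0, 0],
  [0.43, 0.8, 0, -1.4, 0, 0, 0],
])

```text
time: 3.68
tool_pos: [0.4234, 0.2281, 0.0023]
tool_rot: [-3.141, -0.002, 3.126]
contact_force: [-0.4, -0.3, 0.3]
opening: 0.0392
grip_force: 0.0
```

>>> step_arm([
  [0.43, 0, 0, -0.3, 0, 0, 0],
  [0.43, 0, 0, -0.5, 0, 0, 0],
  [0.43, 0, 0, -0.7, 0, 0, 0],
])

```text
time: 3.93
tool_pos: [0.4237, 0.2284, -0.004]
tool_rot: [3.142, -0.0, 3.127]
contact_force: [-0.3, 0.7, -0.7]
opening: 0.0395
grip_force: 0.0
```

The reported z is now below the plate's surface with no force, so the offset is real. I'll keep going down by touch.

>>> step_arm([
  [0.43, 0, 0, -0.2, 0, 0, 0],
  [0.43, 0, 0, -0.4, 0, 0, 0],
  [0.43, 0, 0, -0.6, 0, 0, 0],
  [0.43, 0, 0, -0.6, 0, 0, 0],
])

```text
time: 4.27
tool_pos: [0.4235, 0.2283, -0.0101]
tool_rot: [-3.141, -0.001, 3.127]
contact_force: [-1.6, 0.2, 0.5]
opening: 0.0394
grip_force: 0.0
```

>>> step_arm([
  [0.43, 0, 0, -0.2, 0, 0, 0],
  [0.43, 0, 0, -0.4, 0, 0, 0],
  [0.43, 0, 0, -0.4, 0, 0, 0],
])

```text
time: 4.52
tool_pos: [0.4235, 0.2283, -0.0141]
tool_rot: [-3.142, -0.0, 3.127]
contact_force: [0.0, -0.3, 0.1]
opening: 0.0392
grip_force: 0.0
```

>>> step_arm([
  [0.43, 0, 0, -0.2, 0, 0, 0],
  [0.43, 0, 0, -0.4, 0, 0, 0],
  [0.43, 0, 0, -0.4, 0, 0, 0],
])

```text
time: 4.77
tool_pos: [0.4235, 0.2283, -0.0181]
tool_rot: [-3.141, -0.001, 3.127]
contact_force: [-0.6, 0.2, -1.6]
opening: 0.0397
grip_force: 0.0
```

>>> step_arm([
  [0.43, 0, 0, -0.2, 0, 0, 0],
  [0.43, 0, 0, -0.4, 0, 0, 0],
  [0.43, 0, 0, -0.4, 0, 0, 0],
])

```text
time: 5.02
tool_pos: [0.4235, 0.2283, -0.0221]
tool_rot: [-3.141, -0.001, 3.127]
contact_force: [-0.6, -0.2, 0.1]
opening: 0.0395
grip_force: 0.0
```

>>> step_arm([
  [0.43, 0, 0, -0.2, 0, 0, 0],
  [0.43, 0, 0, -0.4, 0, 0, 0],
  [0.43, 0, 0, -0.4, 0, 0, 0],
])

```text
time: 5.27
tool_pos: [0.4239, 0.2285, -0.0247]
tool_rot: [3.141, 0.001, 3.127]
contact_force: [-3.8, -1.1, 13.4]
opening: 0.0395
grip_force: 6.9
```

```bash
python3 - <<'E'
from h import *
s=observe(); print(s["tool_pos"],s["opening"],s["contact_force"],s["time"])
b=cv2.resize(read_camera("side")[170:270,280:380,::-1],None,fx=6,fy=6,interpolation=cv2.INTER_CUBIC)
cv2.imwrite("pics/c6.png",b)
E
```

```text
[ 0.42392922  0.22848788 -0.02469352] 0.03945616752658841 [-3.75105472 -1.07940107 13.4383288 ] 5.2667
```

View pics/c6.png

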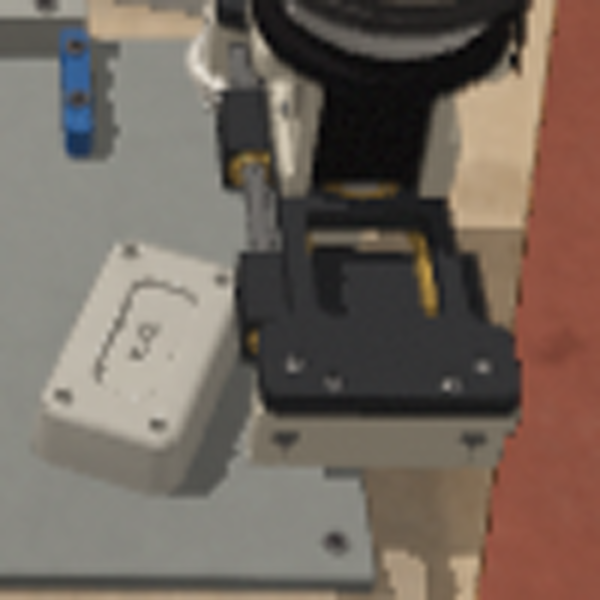

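At reported z −0.025 there is 13 N upward on the fingertips: they rest on the plate, true height 10 mm. The real tips are therefore about 35 mm above the reported TCP. The picture shows the cover still untouched, its screws at (63,395) and (158,425). I'll raise to 6 mm off the plate and push.

>>> step_arm([
  [0.43, 0, 0, 0.5, 0, 0, 0],
  [0.43, 0, 0, 0.8, 0, 0, 0],
  [0.43, 0.4, 0, 0.8, 0, 0, 0],
  [0.43, 0.8, 0, 0.8, 0, 0, 0],
  [0.43, 1.2, 0, 0.8, 0, 0, 0],
])

```text
time: 5.73
tool_pos: [0.4361, 0.2284, -0.0179]
tool_rot: [3.142, -0.0, 3.127]
contact_force: [0.1, 0.2, 1.0]
opening: 0.0395
grip_force: 0.2
```

>>> step_arm([
  [0.43, 0.4, 0, 0, 0, 0, 0],
  [0.43, 0.8, 0, 0, 0, 0, 0],
  [0.43, 1.2, 0, 0, 0, 0, 0],
  [0.43, 1.6, 0, 0, 0, 0, 0],
  [0.43, 2.0, 0, 0, 0, 0, 0],
])

```text
time: 6.15
tool_pos: [0.4561, 0.2284, -0.0179]
tool_rot: [3.142, -0.0, 3.127]
contact_force: [0.3, 0.3, -0.5]
opening: 0.0395
grip_force: 0.1
```

```bash
python3 - <<'E'
from h import *
s=observe(); print(s["tool_pos"],s["contact_force"],s["time"])
im=read_camera("side")[:,:,::-1]; 
# light-cover pixels in the region of its visible lid
m=((im.min(2)>135)).astype(np.uint8); m[:,:262]=0;m[:,335:]=0;m[:205]=0;m[262:]=0
n,l,st,c=cv2.connectedComponentsWithStats(m); 
for i in range(1,n):
    if st[i,4]>60: print(st[i],c[i].round(1))
E
```

```text
[ 0.45610024  0.22837402 -0.01791305] [ 0.31698048  0.34535518 -0.51386562] 6.15
[271 205  33  42 846] [289.1 224.7]
```

```bash
cat >> h.py <<'E'
def nestmap(z=.034,step=4):
    "ascii map of side view on plane z in nest frame: rows nest x (top=rail), cols nest y (left=+)"
    im=read_camera("side").astype(int); th=-.016; R=np.array([[np.cos(th),-np.sin(th)],[np.sin(th),np.cos(th)]])
    for x in range(72,-60,-step):
        s=""
        for y in range(124,-121,-step):
            w=R@(np.array([x,y])/1000)+[.4928,.1804]; p=proj("side",[*w,z]).round().astype(int); c=im[p[1],p[0]]
            s+= "#" if c.min()>135 else "b" if c[2]>c[0]+40 else ("." if c.max()<60 else "-")
        print("%4d"%x,s)
E
python3 -c "
from h import *
nestmap()"
```

```text
72 #####--##############-.########----------#############---####-
  68 #####-###############--#########----##--###############-######
  64 -----------------------------------------------------------###
  60 ----------------------------------------------------------####
  56 ----------------------------------------------------------#---
  52 --------#----###-#####-#-#-##########################---------
  48 --------###--#########-######################-#######-----#-##
  44 -------------#-######--##############################-----####
  40 --------------------####-###-#--#-###################-----####
  36 ---------------------##---##-###-####-###############-----####
  32 --------#####-------######--#--######################-----####
  28 --------#############---#--##########################-----####
  24 --------#-#################-#-#################-#####-----####
  20 -------#####################-###-##-#-##-############-----#---
  16 -------#######-----#######---########################---------
  12 -------###############-#####-###########---------bbbb-----#---
   8 -------##
[... 441 characters left out ...]
-.......---------...
 -20 ----------.--.....-...........-------------........-----##-.--
 -24 -------------....--...................-----------.------......
 -28 -------------........................---#######--####-........
 -32 -------------..--.............---....-----------------.......-
 -36 -------------..--..............--......-------------........--
 -40 -------------...................-.............------......----
 -44 -------------...................-.........................---.
 -48 -------------...................-.....-..................---..
 -52 -------------...................-....--..................---..
 -56 -------------..................--....--.................---...
```

```bash
sed -i 's/c.min()>135/c.min()>135 and c[0]>c[2]+6/' h.py; python3 -c "
from h import *
nestmap()"
```

```text
72 #####--##############-.########----------#############---####-
  68 #####-###############--#########----##--###############-######
  64 -----------------------------------------------------------###
  60 ----------------------------------------------------------####
  56 ----------------------------------------------------------#---
  52 ----------#--###---##-#--####-----#####-----##--#####---------
  48 --------#---##-##-##--#--#--###-##-#######--##-######-----#-##
  44 -----------------##----#---##--##-######-######-##--------####
  40 -----------------#---##--#-###---##-##-###-##---#####-----####
  36 ---------------------------#----#---##-###-##########-----####
  32 --------#####---------#----#--#-###--###-##-#--###--------####
  28 --------#############---#--#-###-####---##-##########-----####
  24 --------#-#################--#-########--#-######-###-----####
  20 -------######################-#--#####-#-#--###--#--#-----#---
  16 -------#######-----#######-------##--##---#--##-#####---------
  12 -------###############-#####-#--#####--#---------bbbb-----#---
   8 -------##
[... 441 characters left out ...]
-.......---------...
 -20 ----------.--.................-------------.......------##-.--
 -24 -------------....--...................-----------...-----.....
 -28 -------------........................---#######-#####-........
 -32 -------------..--.............---....-------------##--........
 -36 -------------..--..............--......--------------......---
 -40 -------------...................-............-------......----
 -44 -------------...................-.........................---.
 -48 -------------...................-.....-..................---..
 -52 -------------...................-.....-..................---..
 -56 -------------..................--....--.................---...
```

The map, on the lid's plane in the nest frame, shows the cover at about nest (6, 51) and already turned to about 0.12 rad, so the push works. Continuing to the rail.

>>> step_arm([
  [0.43, 0.4, 0, 0, 0, 0, 0],
  [0.43, 0.8, 0, 0, 0, 0, 0],
  [0.43, 1.2, 0, 0, 0, 0, 0],
  [0.43, 1.6, 0, 0, 0, 0, 0],
  [0.43, 2.0, 0, 0, 0, 0, 0],
])

```text
time: 6.72
tool_pos: [0.4762, 0.2284, -0.0177]
tool_rot: [3.141, 0.0, 3.127]
contact_force: [-0.7, -0.4, 0.1]
opening: 0.0392
grip_force: 0.2
```

>>> step_arm([
  [0.43, 0.3, 0, 0, 0, 0, 0],
  [0.43, 0.6, 0, 0, 0, 0, 0],
  [0.43, 0.9, 0, 0, 0, 0, 0],
  [0.43, 1.2, 0, 0, 0, 0, 0],
  [0.43, 1.5, 0, 0, 0, 0, 0],
])

```text
time: 7.13
tool_pos: [0.4909, 0.2284, -0.0178]
tool_rot: [3.142, -0.0, 3.127]
contact_force: [-0.3, 0.6, 0.4]
opening: 0.0395
grip_force: 0.1
```

>>> step_arm([
  [0.43, 0.1, 0, 0, 0, 0, 0],
  [0.43, 0.2, 0, 0, 0, 0, 0],
  [0.43, 0.3, 0, 0, 0, 0, 0],
  [0.43, 0.4, 0, 0, 0, 0, 0],
  [0.43, 0.5, 0, 0, 0, 0, 0],
])

```text
time: 7.55
tool_pos: [0.4957, 0.2284, -0.0178]
tool_rot: [3.141, -0.0, 3.127]
contact_force: [-0.3, -0.4, -0.3]
opening: 0.0394
grip_force: 0.1
```

```bash
python3 -c "
from h import *
nestmap()"
```

```text
72 #####--##############-.########----------#############---####-
  68 #####-###############--#########---###--###############-######
  64 -----------------------------------------------------------###
  60 -------##################---------------------------------####
  56 ------####################--------------------------------#---
  52 ------##########################--###-#--######-#####---------
  48 ------#####--#####################-####---####-#--###-----#-##
  44 ------###############--#####-################-#######-----####
  40 ------################-#######--##--#########--###-##-----####
  36 ------############---#-####---#--##-----------------------####
  32 ------##-----.................---###--.---........---------...
  28 ------##-----.................-------------.......------#-....
  24 ------##--.--....--...........-------------.......-----.......
  20 -------#-----....--..................----------------.........
  16 -------------........................---######----##-........-
  12 -------------..--.............---....---------------......---.
   8 ---------
[... 441 characters left out ...]
.............---....
 -20 -------------.................---......................---....
 -24 -------------...-.........-------......................---....
 -28 -------------..--.......---------.....--...............---....
 -32 ----------.--........................----------........---....
 -36 ----------.--....-...................-------------......---...
 -40 -------------....--............--------------------......--...
 -44 -------------..................------#-.-...-----.--.....--...
 -48 -------------.........------------#---#-##------##--......--..
 -52 -------------------------------------#-#--------##----.....--.
 -56 --------------------------------------##--#-----##-----.......
```

The cover's far edge is at nest x ≈ 61, parallel to the rail and about 7 mm short. I'll keep pushing gently until force shows.

>>> step_arm([
  [0.43, 0.1, 0, 0, 0, 0, 0],
  [0.43, 0.2, 0, 0, 0, 0, 0],
  [0.43, 0.3, 0, 0, 0, 0, 0],
  [0.43, 0.4, 0, 0, 0, 0, 0],
  [0.43, 0.5, 0, 0, 0, 0, 0],
])

```text
time: 8.02
tool_pos: [0.498, 0.2284, -0.018]
tool_rot: [-3.141, -0.006, 3.127]
contact_force: [-12.0, 2.1, 8.5]
opening: 0.0396
grip_force: 5.7
```

>>> step_arm([
  [0.43, 0.1, 0, 0, 0, 0, 0],
  [0.43, 0.2, 0, 0, 0, 0, 0],
  [0.43, 0.3, 0, 0, 0, 0, 0],
  [0.43, 0.3, 0, 0, 0, 0, 0],
])

```text
time: 8.35
tool_pos: [0.4977, 0.2283, -0.0182]
tool_rot: [-3.14, -0.011, 3.127]
contact_force: [-18.5, 2.1, 12.9]
opening: 0.0396
grip_force: 8.9
```

About 18 N at x 0.498: the cover is pressed flush on the rail. I'll back off, lift, and turn to push its end.

>>> step_arm([
  [0.1, -0.6, 0, 0, 0, 0, 0],
  [0.1, -1.5, 0, 0, 0, 0, 0],
  [0.1, -2.5, 0, 0, 0, 0, 0],
  [0, -2.5, 0, 3, 0, 0, 0],
  [0, -2.5, 0, 6, 0, 0, 0],
])

```text
time: 8.77
tool_pos: [0.4768, 0.2279, 0.0415]
tool_rot: [-3.14, -0.004, 3.127]
contact_force: [1.1, -0.0, -0.4]
opening: 0.0102
grip_force: 0.0
```

>>> step_arm([
  [0, 0, 1, 0, 0, 0, -0.12],
  [0, 0, 3, 0, 0, 0, -0.24],
  [0, 0, 5, 0, 0, 0, -0.36],
  [0, 0, 7, 0, 0, 0, -0.48],
  [0, 0, 8.2, 0, 0, 0, -0.6],
])

```text
time: 9.18
tool_pos: [0.4789, 0.3122, 0.0425]
tool_rot: [3.14, 0.001, 2.521]
contact_force: [0.2, 0.7, 0.7]
opening: 0.0001
grip_force: 0.0
```

>>> step_arm([
  [0, 0, 0, 0, 0, 0, -0.12],
  [0, 1, 0, 0, 0, 0, -0.24],
  [0, 2, 0, 0, 0, 0, -0.36],
  [0, 3, 0, 0, 0, 0, -0.48],
  [0, 3, 0, 0, 0, 0, -0.6],
])

```text
time: 9.6
tool_pos: [0.5107, 0.3104, 0.0423]
tool_rot: [3.139, 0.0, 1.92]
contact_force: [-0.1, 0.6, 1.2]
opening: 0.0009
grip_force: 0.0
```

>>> step_arm([
  [0, 0, 0, 0, 0, 0, -0.12],
  [0, 0, 0, 0, 0, 0, -0.24],
  [0, 0, 0, 0, 0, 0, -0.37],
  [0, 0, 0, 0, 0, 0, -0.37],
])

```text
time: 9.93
tool_pos: [0.5089, 0.3104, 0.0422]
tool_rot: [3.141, -0.0, 1.552]
contact_force: [-0.6, -0.4, 0.3]
opening: 0.0007
grip_force: 0.0
```

```bash
python3 -c "
from h import *
nestmap()
s=observe();print(s['tool_pos'],s['tool_rot'],s['opening'])"
```

```text
72 #####--##########---#-.#-....-#--------....###########---####-
  68 #####-###########---#--#-....-##-----#-....-###########-######
  64 ------########-----------....---------.....----------------###
  60 ------###########---####-....----------....---------------####
  56 ------##-########---####-....----------....---------------#---
  52 ------###########---####-....--#-------....-##--#-###---------
  48 #-----###########---#--#-....-###------....-#########-----#-##
  44 #-----########-#----##-#-....--##------....-#-#####--.....----
  40 #-----########------##-#-....----------....-#--##--...........
  36 ------#######-.........--..........----....-####-.............
  32 #-----#######-.........--..........---.....-#--..............-
  28 ------#######-.........--..........--......-##-.......---..-..
  24 ------#-------.........--..................-#-.......---..-..-
  20 --------------.........-....--------.--------.......---..-..--
  16 --------------.........-...-------##--------.......---...-.---
  12 #-------------.........-...--------#--------......---....-.---
   8 -----....
[... 548 characters left out ...]
-.........-...----------------......----....-----
 -28 ##---------#--.........-...----------------.......---....-----
 -32 --######------.........-...----------------.......---.....----
 -36 ###-#--#---#-##---....--...-----------------......----....----
 -40 ####--###-#######----##-...------------------......---....----
 -44 -#-#######----###----##-...------------------.......--....----
 -48 --########--#####----##-...--------------------......-.....---
 -52 -####-####-######----##-...--------------------.............--
 -56 #-###-#######-###----##-...----------------------............-
[0.50882522 0.31034728 0.04220049] [ 3.14091501e+00 -6.90004428e-05  1.55830878e+00] 0.0007560502181984606
```

The cover's end is at nest y ≈ 100 and it lies against the rail, x about 16 to 68. Now I'll move behind its end and lower.

>>> step_arm([
  [0, 1.4, 0, 0, 0, 0, 0],
  [0, 2.7, 0, -1.5, 0, 0, 0],
  [0, 2.7, 0, -3.5, 0, 0, 0],
  [0, 2.7, 0, -5.2, 0, 0, 0],
  [0, 2.7, 0, -6.0, 0, 0, 0],
])

```text
time: 10.4
tool_pos: [0.5346, 0.3097, -0.0201]
tool_rot: [-3.139, 0.001, 1.56]
contact_force: [-0.5, -0.5, -0.4]
opening: 0.0003
grip_force: 0.0
```

>>> step_arm([
  [0, 0, -0.5, 0, 0, 0, 0],
  [0, 0, -1, 0, 0, 0, 0],
  [0, 0, -1.5, 0, 0, 0, 0],
  [0, 0, -2, 0, 0, 0, 0],
  [0, 0, -2.5, 0, 0, 0, 0],
])

```text
time: 10.82
tool_pos: [0.5364, 0.2851, -0.0166]
tool_rot: [3.14, -0.001, 1.557]
contact_force: [-0.0, -0.2, 0.7]
opening: 0.0005
grip_force: 0.2
```

>>> step_arm([
  [0, 0, -0.5, 0, 0, 0, 0],
  [0, 0, -1, 0, 0, 0, 0],
  [0, 0, -1.5, 0, 0, 0, 0],
  [0, 0, -2, 0, 0, 0, 0],
  [0, 0, -2.5, 0, 0, 0, 0],
])

```text
time: 11.23
tool_pos: [0.5358, 0.2599, -0.0177]
tool_rot: [3.141, -0.0, 1.557]
contact_force: [-0.3, 0.1, 0.1]
opening: 0.0003
grip_force: 0.2
```

```bash
python3 - <<'E'
from h import *
nestmap()
im=read_camera("side")[:,:,::-1]; cv2.imwrite("pics/c7.png",cv2.resize(im[150:280,230:370],None,fx=5,fy=4.6,interpolation=cv2.INTER_CUBIC))
E
```

```text
72 -----..---------------.....###------....-#--..........-.------
  68 --------------.......--.........----....##-......-.....-------
  64 --------------.......--.........----....-.......-...-.--------
  60 --------------.......--.................-......--....---------
  56 --------------.......--..---------------......---..-.--------.
  52 --------------.......--..-------#-----##......--.....-------..
  48 --------------.......--..-------#-----#-.....---....--------..
  44 --------------.......--..-------------#-.....---....--------..
  40 ------..........-------..---------------.....--.....--------..
  36 ---------------------#-...--------------....---....-----------
  32 --------------........--..-------------.....---....----------.
  28 --------------........-...--------------.....--....-----------
  24 --------------........--..--------------.....--.....----------
  20 --------------........--..--------------.....---....----------
  16 -------------.........--..--------------......--....----------
  12 -------------.........--..--------------......---....---------
   8 ---------
[... 441 characters left out ...]
-------------...----
 -20 --------------------##--..------------------------------------
 -24 ---------------#----#---........------------------------------
 -28 --------------------#---.............-------------------------
 -32 ---------------------#--................-##############-##----
 -36 -------------#------#--.................--#-##############----
 -40 ---------------#-----....................---##---#########----
 -44 -------------##-----.......................----#-############-
 -48 --------------------.......................-----##----#-###--#
 -52 --------------------.......................-----##-----###----
 -56 ------------#-------.......................-----##------#-----
```

>>> step_arm([
  [0, 0, -0.5, 0, 0, 0, 0],
  [0, 0, -1, 0, 0, 0, 0],
  [0, 0, -1.5, 0, 0, 0, 0],
  [0, 0, -2, 0, 0, 0, 0],
  [0, 0, -2.5, 0, 0, 0, 0],
])

```text
time: 11.75
tool_pos: [0.5356, 0.2349, -0.0178]
tool_rot: [-3.141, 0.0, 1.557]
contact_force: [0.3, 0.7, -0.2]
opening: 0.0003
grip_force: 0.2
```

```bash
python3 - <<'E'
from h import *
a=cv2.resize(read_camera("top")[170:270,215:315,::-1],None,fx=3.9,fy=5,interpolation=cv2.INTER_CUBIC)
b=cv2.resize(read_camera("side")[150:270,240:340,::-1],(400,500),interpolation=cv2.INTER_CUBIC)
cv2.imwrite("pics/c8.png",np.hstack([a,b]))
E
```

```text
(no output)
```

View pics/c8.png

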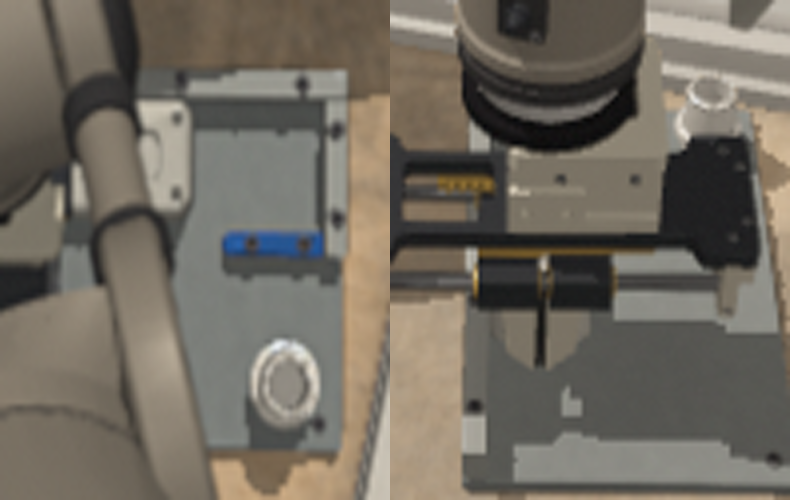

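The top half shows the cover flat along the rail, its nose at x ≈ 190 px. Its near edge at row 210 clears the keeper at row 232, so it is aligned with the pocket. cup_near is undisturbed. Pushing on.

>>> step_arm([
  [0, 0, -0.5, 0, 0, 0, 0],
  [0, 0, -1, 0, 0, 0, 0],
  [0, 0, -1.5, 0, 0, 0, 0],
  [0, 0, -2, 0, 0, 0, 0],
  [0, 0, -2.5, 0, 0, 0, 0],
])

```text
time: 12.27
tool_pos: [0.5356, 0.2099, -0.0178]
tool_rot: [-3.142, 0.0, 1.557]
contact_force: [-0.4, 0.2, 0.8]
opening: 0.0007
grip_force: 0.2
```

>>> step_arm([
  [0, 0, -0.5, 0, 0, 0, 0],
  [0, 0, -1, 0, 0, 0, 0],
  [0, 0, -1.5, 0, 0, 0, 0],
  [0, 0, -2, 0, 0, 0, 0],
  [0, 0, -2.5, 0, 0, 0, 0],
])

```text
time: 12.68
tool_pos: [0.5357, 0.1849, -0.0178]
tool_rot: [3.142, 0.0, 1.557]
contact_force: [-0.7, 1.2, -0.0]
opening: 0.0001
grip_force: 0.2
```

>>> step_arm([
  [0, 0, -0.4, 0, 0, 0, 0],
  [0, 0, -0.8, 0, 0, 0, 0],
  [0, 0, -1.2, 0, 0, 0, 0],
  [0, 0, -1.4, 0, 0, 0, 0],
  [0, 0, -1.6, 0, 0, 0, 0],
])

```text
time: 13.1
tool_pos: [0.5357, 0.1692, -0.0178]
tool_rot: [3.142, -0.0, 1.557]
contact_force: [-0.5, 1.1, -0.3]
opening: 0.0001
grip_force: 0.2
```

>>> step_arm([
  [0, 0, -0.1, 0, 0, 0, 0],
  [0, 0, -0.2, 0, 0, 0, 0],
  [0, 0, -0.3, 0, 0, 0, 0],
  [0, 0, -0.4, 0, 0, 0, 0],
  [0, 0, -0.5, 0, 0, 0, 0],
])

```text
time: 13.52
tool_pos: [0.5357, 0.1653, -0.0177]
tool_rot: [3.141, -0.001, 1.556]
contact_force: [-1.2, 9.3, -0.1]
opening: 0.0
grip_force: 4.5
```

9 N at y 0.165, right where the end stop was expected. A slight extra press, then retract and check.

>>> step_arm([
  [0, 0, -0.1, 0, 0, 0, 0],
  [0, 0, -0.2, 0, 0, 0, 0],
  [0, 0, -0.2, 0, 0, 0, 0],
])

```text
time: 13.77
tool_pos: [0.5358, 0.1653, -0.0175]
tool_rot: [3.141, -0.004, 1.556]
contact_force: [-0.7, 13.3, 0.2]
opening: 0.0006
grip_force: 7.0
```

>>> step_arm([
  [0, 0, 0.4, 0, 0, 0, 0],
  [0, 0, 1, 0, 0, 0, 0],
  [0, 0, 2.5, 0, 0, 0, 0],
  [0, 0, 5, 2, 0, 0, 0],
  [0, 0, 8, 5, 0, 0, 0],
])

```text
time: 14.18
tool_pos: [0.5337, 0.2409, 0.0296]
tool_rot: [-3.135, 0.003, 1.555]
contact_force: [0.8, -0.2, 0.3]
opening: 0.0009
grip_force: 0.0
```

>>> step_arm([
  [0, 0, 3.5, 2, 0, 0, 0],
  [0, 0, 7, 4, 0, 0, 0],
  [0, -2, 10, 6, 0, 0, 0],
  [0, -4, 13, 8, 0, 0, 0],
  [0, -6, 16, 8, 0, 0, 0],
])

```text
time: 14.6
tool_pos: [0.4769, 0.4045, 0.1161]
tool_rot: [3.135, -0.004, 1.557]
contact_force: [1.1, -0.5, 0.4]
opening: 0.0003
grip_force: 0.0
```

```bash
python3 - <<'E'
from h import *
nestmap(step=3)
im=read_camera("top")[:,:,::-1].astype(int); th=-.016; R=np.array([[np.cos(th),-np.sin(th)],[np.sin(th),np.cos(th)]])
print("top, z=.034")
for x in range(76,0,-3):
    s=""
    for y in range(10,-126,-3):
        w=R@(np.array([x,y])/1000)+[.4928,.1804]; p=proj("top",[*w,.034]).round().astype(int); c=im[p[1],p[0]]
        s+="#" if c[0]>c[2]+8 and c.max()>120 else "b" if c[0]>c[2]+40 or c[2]>c[0]+40 else "." if c.max()<80 else "-"
    print("%4d"%x,s)
s=observe();print(s["time"],s["tool_pos"],s["contact_force"])
E
```

```text
72 ######---##-------........-----............----......---################----#####-
  69 ######------------......----...............---.....-----################---#######
  66 ------------------.....-----.....................------------------------------##-
  63 ------------------...-----......................-----.---##################----###
  60 -----------------.....---.......................----..--####################-#####
  57 ----------------......-..........................-....--###################-###---
  54 ---------------.......................................--###################-###---
  51 -##--#-#-------.--....................................--####----###-----#######---
  48 ######-------------...................................---##############--######-##
  45 ###-#--#-------------.................................-################--#########
  42 ##--#-##---------------...........---................--######--########--#########
  39 ########---------------.......---------------......---########-########--#########
  36 ########---------------......------------
[... 1813 characters left out ...]
-...........-----..............---........-----###--......................--
 -30 -------...........-----......---................-----##--.............---......---
 -33 -------...........-----...-------------.........-------..............---......---.Traceback (most recent call last):
  File "<stdin>", line 2, in <module>
  File "h.py", line 17, in nestmap
    w=R@(np.array([x,y])/1000)+[.4928,.1804]; p=proj("side",[*w,z]).round().astype(int); c=im[p[1],p[0]]
                                                ~~~~^^^^^^^^^^^^^^^
  File "h.py", line 9, in proj
    m=camera_model(n); f=192/np.tan(np.radians(m["vfov"]/2)); T=m["world_to_cam"]
ValueError: time passes only in moves, steps and waits
```

```bash
python3 - <<'E'
import h
from h import *
M=camera_model("top"); h.camera_model=lambda n:M
im=read_camera("top")[:,:,::-1].astype(int); th=-.016; R=np.array([[np.cos(th),-np.sin(th)],[np.sin(th),np.cos(th)]])
for x in range(78,0,-2):
    s=""
    for y in range(-10,-130,-2):
        w=R@(np.array([x,y])/1000)+[.4928,.1804]; p=h.proj("top",[*w,.034]).round().astype(int); c=im[p[1],p[0]]
        s+="#" if c[2]>c[0]+6 and c.max()>150 else "b" if c[0]>c[2]+40 else "." if c.max()<80 else "-"
    print("%4d"%x,s)
E
```

```text
78 -----------...----------------------------------------##----
  76 -----------...--------------###############-----#######-----
  74 -----------...----------########-##-######--...-########----
  72 -----------...----#########################-..--########----
  70 -----------..--#######----------###########-----########----
  68 ---------------------------------------------.--------------
  66 ...---------------------------------------------...---------
  64 ..........--##########----------################--.-#####--#
  62 .........--######################################-.-####---#
  60 ........--#--#################################------##-#---#
  58 ........-------###############################---#---------#
  56 ........--#----###################################---..----#
  54 .-----..--########################################-.-..----#
  52 ----------############-------------------#########-.-------#
  50 ----------########--############--######--########---------#
  48 ----------########-######################--#######--#------#
  46 ----------###############################
[... 771 characters left out ...]
############################--.--------#
  20 ---------.---#####################---------------..-------##
  18 ---------.--------------------------------------...--...--##
  16 ---------..-----------------------------------.....---.---##
  14 ---------........---..--------------------......--.-#-----##
  12 ---------....................................-bbbb--#-----##
  10 ---------...............-bbbbbbb-bbbbbbbbbbbb-bbbbb-####--##
   8 ---------............-.-bbbbbbbb--bbbbbbbbbbb--bbbb-####--##
   6 ----------......-......-bbbbbb....bbbbbbbbbb-..-bbb-###---##
   4 -----------.-------....-bbbbbb...-bbbbbbbbbb-..-bbb-##--####
   2 -------------------------bbbbb--.-bbbbbbbbbbb--bbbb-----####
```

The top map puts the lid at nest x ≈ 17–67 and y ≈ −27 to −111, centred on (42, −69) and parallel to the rail. That is home, and the arm is clear.

```bash
python3 -c "
from cell import *
print(hand_in())"
```

```text
the job is handed in; nothing more can be done
None
```

I pushed the cover flush against the rail, then slid it along the rail into the corner pocket; before handing in, the top camera showed it home, centred on about nest (42, −69) mm and parallel to the rail. `hand_in()` gave no verdict, and I checked only `cup_near` by eye among the bystanders.

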